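Put the microscope accessories away in their tray

ROBOT

A 6-joint arm with a two-finger parallel gripper is mounted at the origin on the work surface. World frame = base frame: x ahead of the robot, y to its left, z up, the work surface at z = 0. Lengths are in m, angles in degrees, forces in N, time in s.
With the tool pointing down it reaches from about 0.3 to 0.75 m from the base axis. Payload 8.5 kg.
Tool frame: the origin (TCP) lies at the very end of the fingers, on their centre line; the grasp point (between the pads) lies 19 mm behind it (env.hold_point_z is the distance from the TCP to the grasp point, in m); z points along the fingers, y is the line along which they close (so a half turn about z gives the same grasp; the last joint's range is limited). The gripper opens to 85 mm and grips with 20 to 120 N. Pads are 22 mm wide; open, the fingers measure 114 mm over their backs; the gripper's body (76 mm by 85 mm) begins 54 mm behind the grasp point. The pads swing forward as they close: fully open they stand 13 mm farther back than shut.
Start: joints at [-80.117, 21.807, 74.336, -0, 83.858, -12.336], TCP at [0.208, -0.509, 0.21] pointing down, gripper open.
Joint ranges: [-178.18, 178.18], [-50.72, 133.34], [12.68, 142.11], [-81.47, 261.47], [9.98, 163.14], [-165.26, 165.26]. Speed limits (degrees/s): [136.94, 136.94, 180, 180, 180, 180].

INTERFACE

Orientations are given as a 3x3 rotation matrix whose columns are the frame's x, y, z axes.
In Python, from rig import env, optics gives the robot as it stands.
- The arm moves only by the shell command python3 -m jog 'ROWS' [OPENING] [FORCE]. ROWS is JSON, a list of rows, each an object with "linear": the shift along the tool's x, y, z in units of 40 mm (1.0 is 40 mm), a list of three; "roll": the turn about the tool's z in units of 5 degrees (1.0 is 5 degrees). A call has 1 to 12 rows; each row shifts and turns the commanded pose from where the row before left it, along the tool's axes as they then stand; what a row does not reach is not made up. A row lasts 1/12 s, in which the tool goes at most 41.7 mm and 7.16 degrees, less where a joint would pass 70% of its speed; a pose out of reach is approached as far as the arm can. A call is refused whole if a number of a shift passes 1 or a number of a turn 1, either way. A call with a gripper value outside its range is refused whole. OPENING is the opening, from -1 (shut) to 1 (fully open), set as the call begins (- or left out, the last holds). The fingers move at their own pace and stop on an object; FORCE is the grip in N (left out, the last holds). Time passes only in rows, so rows that do not move let the fingers close. It gives the time, the measured TCP pose, the force, the opening and the grip force at its end, in the units of the state.
- env.observe(): the state, without advancing time (a new reading comes with each control period).
- optics.get_image(name): name is "scene" or "top" or "wrist"; returns the picture (384x512x3 uint8, red, green, blue); there is no depth.
- optics.calibration(name): a dict with "fov_y" (degrees; the focal length in pixels is half the picture's height over the tangent of half this angle, whatever the lens; pixels are square), "cx", "cy" (the principal point, pixels), "T" (4x4, takes a point from camera to world coordinates). Camera axes: x right, y down, z forward; pixel columns grow to the right and rows downward; lengths in m; the calibration is good to about 2 mm. A picture is of the moment at which its call begins: read the wrist's pose just before it. calibration takes no time and is no camera call; for the wrist camera it gives the pose at the moment of the call.
- env.close_job(): hands the job in; it is judged then, once.
The state is a dict: "time_s": time; "q": joint angles; "qvel": joint speeds; "joint_efforts": joint torques, N m; "position": TCP position; "tool_rot": TCP orientation; "ft_force": force on the tool from outside, world axes, zero at the start; "wrist_torque": the same for the moment, N m; "grip_width": finger opening in m; "gripper_force": force on a finger pad.
Only numpy, scipy, OpenCV 4.12 (cv2) and the standard library are available. Lean on these libraries where they do the work, as an engineer would, in place of code of your own. Each camera call takes 0.05 s, during which the arm holds its last target. There are 200 camera calls.

TASK

Put the four microscope accessories away in the accessory tray: the eyepiece, the close-up lens, the ring lamp and the slide box, each standing as it stands now and sat right down in the well made for its shape and size (the three round wells go by size, the box goes in the oblong one). Set them down gently rather than dropping them, and leave the look-alikes, the specimen jar and the loose focus knob, where they are.

Things in the scene. Friction and masses are not known exactly. Their poses are not given: they have to be found in the camera images.
- eyepiece: microscope eyepiece standing upright: bright steel barrel 30 mm across and 24 mm tall below, black body 40 mm across above it (from 24 to 52 mm high, narrowing to 32 mm at the glass top), 60 mm tall in all, 0.12 kg. Origin: centre of its underside; z up
- lens: screw-on close-up lens standing upright: plain black drum 52 mm across and 42 mm tall with a thin aluminium band round the side and a glass face on top, no stub, 0.16 kg. Origin: centre of its underside; z up
- lamp: ring lamp lying flat: black ring 64 mm across outside with an open 38 mm hole, 42 mm tall, a circle of small white dots on its top face, 0.15 kg. Grip it across the outside. Origin: centre of its underside; z up
- slidebox: slide box: black rectangular box 70 mm long (its x) by 30 mm wide (its y) by 42 mm tall, with a white paper patch on top, about 0.09 kg. Origin: centre of its underside; z up. It may stand at any yaw
- jar: look-alike, not to be moved: closed specimen jar, clear glass 38 mm across with a black screw lid 42 mm across, 52 mm tall. Origin: centre of its underside
- knob: look-alike, not to be moved: loose ribbed black focus knob, 48 mm across the ribs and 28 mm tall, with a bright steel shaft stub 12 mm across standing up from its middle to 46 mm. Origin: centre of its underside
- nest_eyepiece: grey insert 96x96x16 mm, fixed in the black tray, with the smallest round cork-lined well: 46 mm across, 10 mm deep. Origin: under the well's centre, at the underside; z up; well floor at z 6, rim at z 16 mm. The four inserts lie two by two, square to one another, 98 mm apart, in changing order; the tray's outer wall (206 mm square) is 1 mm lower than the rims
- nest_lens: grey insert as nest_eyepiece (same sizes and heights), with the middle round cork-lined well: 68 mm across, 10 mm deep. Origin as there
- nest_lamp: grey insert as nest_eyepiece (same sizes and heights), with the largest round cork-lined well: 80 mm across, 10 mm deep. Origin as there
- nest_box: grey insert as nest_eyepiece (same sizes and heights), with a rectangular cork-lined well 86 mm along its x and 46 mm along its y, 10 mm deep. Origin as there
Things that resemble listed ones, but are neither listed nor needed, are in the scene too. What is shaped like the lens but yellow is not meant.

How it is judged (in metres and radians):
At the end, for the whole second after the job is handed in: Eyepiece, lens and lamp within 12 mm, box within 14 mm (and 0.35 rad) of the centre of their own wells, down on the floor (underside under 10 mm above the insert's), upright within 0.12 rad, released, at rest; jar and knob within 20 mm of their starts (horizontal distance between eyepiece and nest_eyepiece below 0.012 m and z of eyepiece in the frame of nest_eyepiece below 0.01 m and angle between each of eyepiece, lens, lamp, slidebox's own z axis and vertical below 0.12 rad and linear speed of each of eyepiece, lens, lamp, slidebox below 0.02 m/s and horizontal distance between lens and nest_lens below 0.012 m and z of lens in the frame of nest_lens below 0.01 m and horizontal distance between lamp and nest_lamp below 0.012 m and z of lamp in the frame of nest_lamp below 0.01 m and horizontal distance between slidebox and nest_box below 0.014 m and z of slidebox in the frame of nest_box below 0.01 m and angle between the x axis of slidebox and the x axis of nest_box, either way round below 0.35 rad and distance of each of jar, knob from where it was at the start of the episode below 0.02 m); the robot touches nothing.
It fails at once if the specimen jar or the focus knob is shifted by more than 20 mm (distance of any of jar, knob from where it was at the start of the episode above 0.02 m).
It fails at once if the eyepiece is dropped (falls free faster than 0.7 m/s, a fall of about 25 mm) (contact force between the fingers and eyepiece below 0.05 N and linear speed of eyepiece above 0.7 m/s).
It fails at once if the lens is dropped (falls free faster than 0.7 m/s, a fall of about 25 mm) (contact force between the fingers and lens below 0.05 N and linear speed of lens above 0.7 m/s).
It fails at once if the ring lamp is dropped (falls free faster than 0.7 m/s, a fall of about 25 mm) (contact force between the fingers and lamp below 0.05 N and linear speed of lamp above 0.7 m/s).
It fails at once if the slide box is dropped (falls free faster than 0.7 m/s, a fall of about 25 mm) (contact force between the fingers and slidebox below 0.05 N and linear speed of slidebox above 0.7 m/s).
It also fails if it takes over 125 s, if anything falls off the work surface, if the arm or the gripper's body presses on something with over 40 N, if the wrist force passes 120 N, or if a joint passes its speed limit or range.

## Working session

There is one attempt and no reset: what is moved stays moved. The work goes in short steps, Python scripts to look and compute and a shell command to move; the robot and the scene stay as the last step left them, time stands still between calls to the robot, and variables do not carry over. Pictures are saved under pics/ and viewed, at most 14 in all, crops included, and the job is handed in when it is done.

```bash
ls; mkdir -p pics; python3 - <<'E'
from rig import env, optics
import cv2
for n in ["top","scene"]:
    im=optics.get_image(n); c=optics.calibration(n)
    print(n,c)
    cv2.imwrite(f"pics/{n}0.png",cv2.resize(im[:,:,::-1],None,fx=1.5,fy=1.5,interpolation=cv2.INTER_CUBIC))
s=env.observe(); print(s); print(env.hold_point_z)
E
```

```text
pics
top {'fov_y': 53.347118988132095, 'cx': 257.9260606734878, 'cy': 192.85312454030415, 'T': array([[ 0.01264185, -0.99898354,  0.04326742,  0.54868212],
       [-0.99964859, -0.0116183 ,  0.02382669, -0.04436904],
       [-0.02329978, -0.04355343, -0.99877936,  1.04410007],
       [ 0.        ,  0.        ,  0.        ,  1.        ]])}
scene {'fov_y': 57.08834912730312, 'cx': 250.31512313553597, 'cy': 192.68237819449567, 'T': array([[ 0.08675539,  0.76650811, -0.63634804,  1.17209802],
       [ 0.99608125, -0.05571591,  0.06868682, -0.10721287],
       [ 0.01719429, -0.6398133 , -0.76833801,  0.72154737],
       [ 0.        ,  0.        ,  0.        ,  1.        ]])}
{'time_s': 0.1, 'q': array([-8.01154566e+01,  2.18382671e+01,  7.43765642e+01,  2.63628107e-03,
        8.38564649e+01, -1.23352830e+01]), 'qvel': array([ 0.01862558, -0.03631164, -0.18076472,  0.0527716 , -0.01706629,
        0.01241904]), 'joint_efforts': array([ 3.44644519e-03, -4.49224091e+01, -2.31654596e+01, -1.74397856e-04,
        3.65435437e-03,  4.96828903e-06]), 'position': array([ 0.20795761, -0.50889048,  0.20898551]), 'tool_rot': array([[ 9.25741682e-01,  3.78156462e-01, -1.68541263e-04],
       [ 3.78156372e-01, -9.25740912e-01,  1.23373408e-03],
       [ 3.10518973e-04, -1.20585402e-03, -9.99999225e-01]]), 'ft_force': array([ 0.80475823, -0.07645965, -0.851053  ]), 'wrist_torque': array([ 0.00824753, -0.0124638 ,  0.02386158]), 'gripper_force': 0.0, 'grip_width': 0.08510216699853868}
0.0187
```

View pics/top0.png

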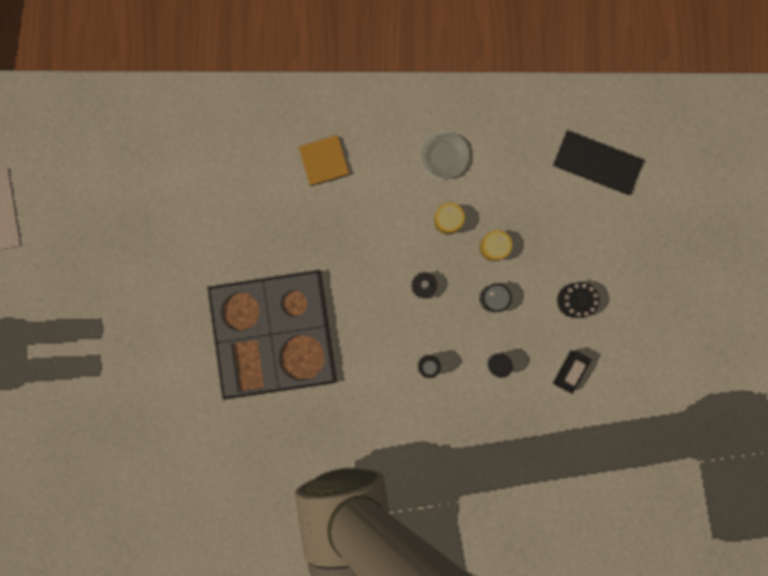

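View pics/scene0.png

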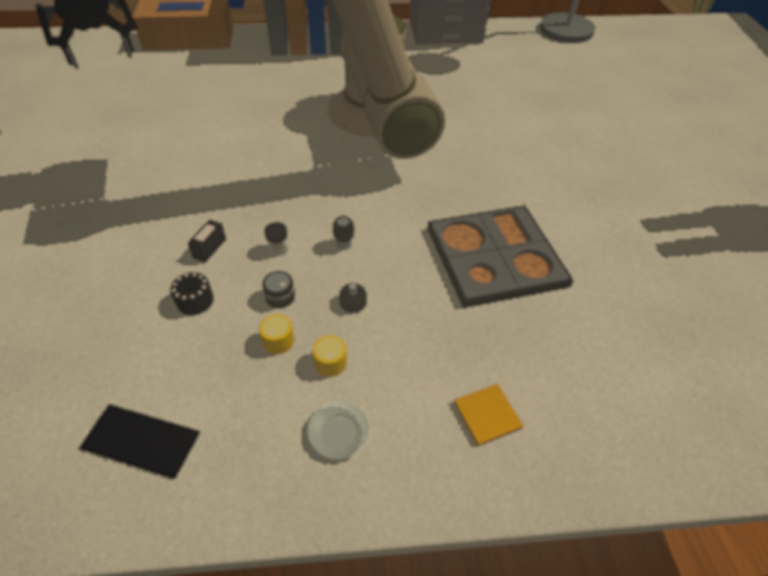

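The top view shows the lens (496,297), lamp (579,299), box (573,371), probable eyepiece (430,366), probable jar (500,365), knob (424,285), and the tray with wells box (249,365), lens (241,311), eyepiece (295,303) and lamp (303,357). I'll enlarge it to confirm.

```bash
cat > h.py <<'E'
import numpy as np, cv2
from rig import env, optics
def ray(c,u,v,z,H=384):
    f=H/2/np.tan(np.radians(c["fov_y"]/2)); d=np.array([(u-c["cx"])/f,(v-c["cy"])/f,1]); T=np.array(c["T"])
    w=T[:3,:3]@d; o=T[:3,3]; return (o+w*(z-o[2])/w[2])[:2]
def proj(c,p):
    f=192/np.tan(np.radians(c["fov_y"]/2)); T=np.array(c["T"]); q=T[:3,:3].T@(np.array(p)-T[:3,3]); return f*q[0]/q[2]+c["cx"], f*q[1]/q[2]+c["cy"]
def crop(im,x0,y0,x1,y1,k,name):
    cv2.imwrite(name,cv2.resize(im[y0:y1,x0:x1,::-1],None,fx=k,fy=k,interpolation=cv2.INTER_CUBIC))
E
python3 - <<'E'
from h import *
im=optics.get_image("top")
a=cv2.resize(im[170:270,130:235],None,fx=3.6,fy=3.6,interpolation=cv2.INTER_CUBIC)
b=cv2.resize(im[170:270,265:415],None,fx=2.7,fy=2.7,interpolation=cv2.INTER_CUBIC)
s=optics.get_image("scene")[130:220,100:250]
s=cv2.resize(s,None,fx=2.6,fy=2.6,interpolation=cv2.INTER_CUBIC)
o=np.zeros((600,800,3),np.uint8); o[:360,:378]=a; o[:270,385:790]=b; o[365:599,:390]=s
cv2.imwrite("pics/c1.png",cv2.convertScaleAbs(o[:,:,::-1],alpha=1.7))
c=optics.calibration("top")
for n,u,v,z in [("lens",496,297,.042),("lamp",579,299,.042),("box",574.5,371,.042),("eye",430,366.5,.06),("jar",500,365,.052),("knob",424.5,284.5,.046),("Wbox",249,365,.006),("Wlens",241.5,311,.006),("Weye",295.5,302.5,.006),("Wlamp",303.5,357,.006),("y1",449,218,.042),("y2",496,245,.042)]: print(n,ray(c,u/1.5,v/1.5,z).round(4))
E
```

```text
lens [ 0.5808 -0.2107]
lamp [ 0.5791 -0.3541]
box [ 0.4547 -0.3462]
eye [ 0.4603 -0.0961]
jar [ 0.464  -0.2164]
knob [ 0.601 -0.086]
Wbox [0.4534 0.2287]
Wlens [0.551  0.2447]
Weye [0.5677 0.1463]
Wlamp [0.4692 0.1298]
y1 [ 0.7186 -0.1279]
y2 [ 0.6718 -0.2103]
```

View pics/c1.png

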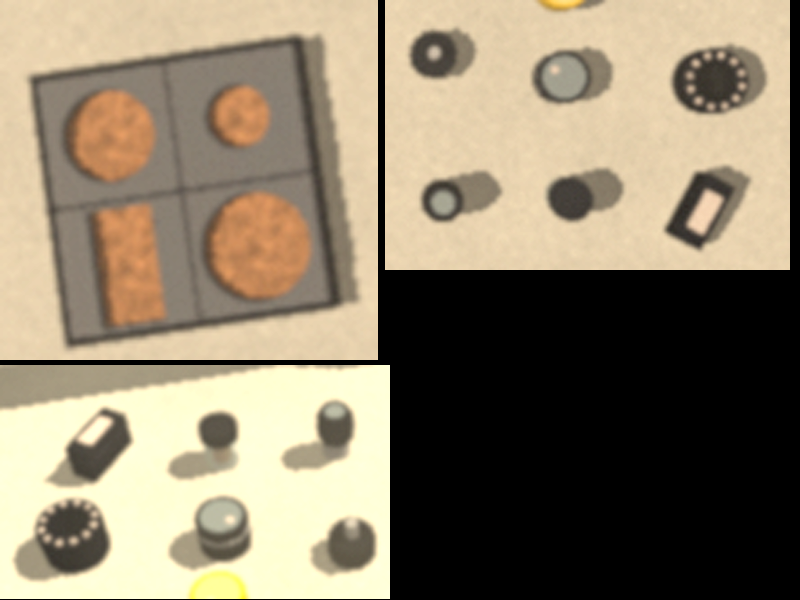

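Identities are confirmed: the jar is the plain black lid at (500,365) and the eyepiece is the glass-topped one at (430,366). Next I'll move above lamp and box and look with the wrist camera.

```bash
cat >> h.py <<'E'
def need(x,y,z,phi=None):
    s=env.observe(); R=s["tool_rot"]; p=s["position"]; h=np.degrees(np.arctan2(R[1,0],R[0,0]))
    print("t",round(s["time_s"],1),"pos",p.round(4),"phi",h.round(1),"q6",s["q"][5].round(1),"shift units",(R.T@(np.array([x,y,z])-p)/.04).round(2),"roll units",None if phi is None else round((h-phi)/5,2),"w",round(s["grip_width"],4),"f",round(s["gripper_force"],1))
E
python3 -c "
from h import *
need(.50,-.33,.21,9.2)"
```

```text
t 0.2 pos [ 0.208  -0.509   0.2092] phi 22.2 q6 -12.3 shift units [ 8.45 -1.38 -0.02] roll units 2.6 w 0.0849 f 0.0
```

```bash
python3 -m jog '[{"linear":[0.5,-0.1,0],"roll":0},{"linear":[0.95,-0.15,0],"roll":0},{"linear":[0.95,-0.15,0],"roll":0},{"linear":[0.95,-0.15,0],"roll":0},{"linear":[0.95,-0.15,0],"roll":0},{"linear":[0.95,-0.15,0],"roll":0},{"linear":[0.95,-0.15,0],"roll":0},{"linear":[0.95,-0.15,0],"roll":0},{"linear":[0.8,-0.15,0],"roll":0},{"linear":[0.5,-0.08,0],"roll":0.8},{"linear":[0,0,0],"roll":0.9},{"linear":[0,0,0],"roll":0.9}]' 1 40
python3 -m jog '[{"linear":[0,0,0],"roll":0},{"linear":[0,0,0],"roll":0},{"linear":[0,0,0],"roll":0},{"linear":[0,0,0],"roll":0}]'
python3 - <<'E'
from h import *
need(.5,-.33,.21,9.2)
c=optics.calibration("wrist"); im=optics.get_image("wrist"); print(c)
for n,p in dict(lamp=(.5791,-.3541,.042),box=(.4547,-.3462,.042)).items(): print(n,np.round(proj(c,p)))
cv2.imwrite("pics/w1.png",cv2.resize(im[:,:,::-1],None,fx=1.5,fy=1.5)); np.save("w1.npy",im)
E
```

```text
time_s: 1.2
position: [0.501, -0.3291, 0.209]
tool_rot: [[0.987, 0.159, -0.001], [0.159, -0.987, 0.001], [-0.0, -0.001, -1.0]]
ft_force: [-0.0, -1.0, -0.2]
grip_width: 0.0854
gripper_force: 0.0
time_s: 1.53
position: [0.4998, -0.3304, 0.2095]
tool_rot: [[0.987, 0.161, -0.0], [0.161, -0.987, 0.0], [-0.0, -0.0, -1.0]]
ft_force: [-0.7, 0.6, 0.1]
grip_width: 0.0851
gripper_force: 0.0
t 1.5 pos [ 0.4998 -0.3304  0.2095] phi 9.3 q6 35.9 shift units [ 0.01 -0.01 -0.01] roll units 0.02 w 0.0851 f 0.0
{'fov_y': 58.23350648702092, 'cx': 249.7970999674247, 'cy': 186.72162623929503, 'T': array([[ 0.161221  , -0.93448025, -0.31741841,  0.5811596 ],
       [-0.98691751, -0.15223985, -0.0530741 , -0.31665832],
       [ 0.00127296,  0.32182245, -0.94679918,  0.37232775],
       [ 0.        ,  0.        ,  0.        ,  1.        ]])}
lamp [289.  79.]
box [258. 203.]
```

View pics/w1.png

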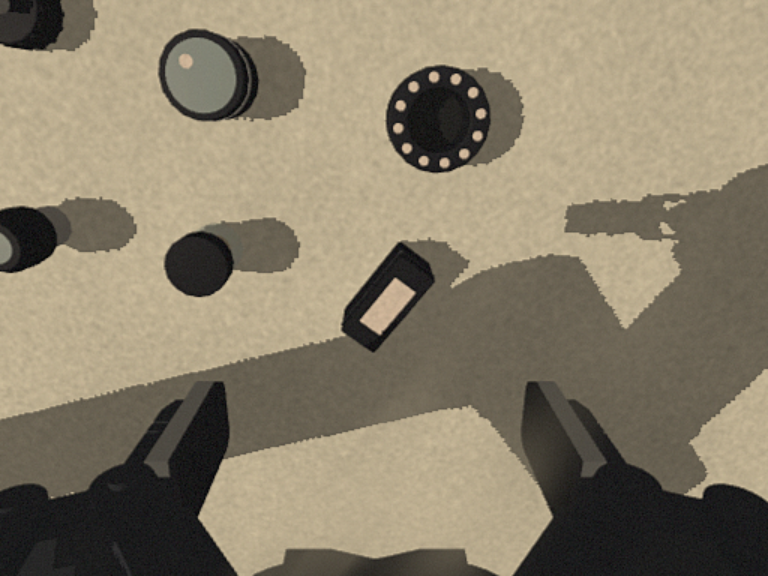

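The wrist view shows the lamp dot ring centred at (440,120), the box patch at (387,306), the lens top at (203,75) and the jar lid at (199,264), all in 1.5x pixels.

```bash
python3 - <<'E'
from h import *
c=optics.calibration("wrist"); im=np.load("w1.npy")
for n,u,v,z in [("lamp",440,119.5,.042),("lens",202,75,.042),("jar",199,264,.052)]: print(n,ray(c,u/1.5,v/1.5,z).round(4))
# patch: bright neutral blob near the box; fit rectangle in world
g=im[155:245,215:300].min(2); m=(g>150).astype(np.uint8)
n,l,st,ce=cv2.connectedComponentsWithStats(m)
for i in range(1,n):
    if st[i,4]<60: continue
    ys,xs=np.where(l==i); W=np.array([ray(c,x+215,y+155,.042) for x,y in zip(xs,ys)])
    print(st[i], W.mean(0).round(4), cv2.minAreaRect((W*1000).astype(np.float32)))
crop(im,215,150,300,245,6,"pics/box.png")
E
```

```text
lamp [ 0.579  -0.3579]
lens [ 0.581  -0.2131]
jar [ 0.4664 -0.2206]
[12 22 24 32 78] [ 0.4636 -0.3225] ((464.0989074707031, -320.37322998046875), (10.883102416992188, 39.63608169555664), 64.25482177734375)
[33 31 25 20 78] [ 0.4647 -0.3465] ((463.12811279296875, -344.30810546875), (10.327949523925781, 28.269399642944336), 40.80412673950195)
[30 39 31 28 93] [ 0.4487 -0.3507] ((451.049072265625, -350.17315673828125), (10.005324363708496, 39.12507247924805), 56.507850646972656)
```

View pics/box.png

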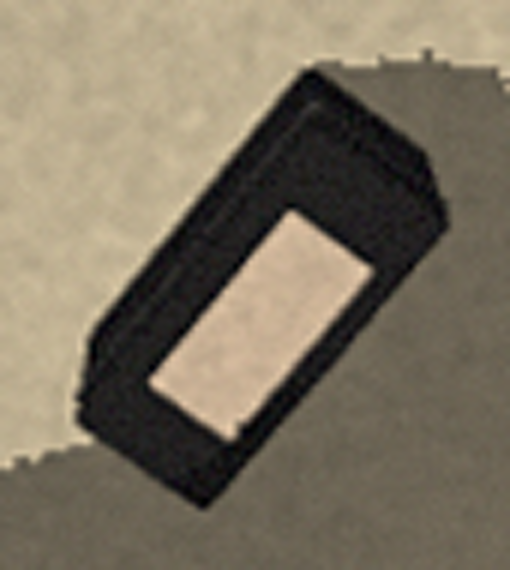

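Top-face corners in the crop are about (316,100), (447,222), (207,505) and (78,400); the patch sits off-centre.

```bash
python3 - <<'E'
from h import *
c=optics.calibration("wrist")
P=np.array([ray(c,215+u/6,150+v/6,.042) for u,v in [(316,100),(447,222),(207,505),(78,400)]])
print(P.round(4),P.mean(0).round(4))
for i in range(4):
    d=P[(i+1)%4]-P[i]; print(np.linalg.norm(d).round(4),np.degrees(np.arctan2(d[1],d[0])).round(1))
Q=np.array([ray(c,215+u/6,150+v/6,.042) for u,v in [(290,210),(375,268),(235,440),(148,382)]])
for i in (1,3):
    d=Q[(i+1)%4]-Q[i]; print(np.degrees(np.arctan2(d[1],d[0])).round(1))
need(.579,-.356,.09,9.2)
E
```

```text
[[ 0.494  -0.3493]
 [ 0.4766 -0.3749]
 [ 0.4179 -0.3434]
 [ 0.4342 -0.318 ]] [ 0.4557 -0.3464]
0.031 -124.3
0.0666 151.8
0.0302 57.2
0.0675 -27.6
152.8
-28.4
t 1.6 pos [ 0.4998 -0.3304  0.2095] phi 9.3 q6 36.0 shift units [1.85 0.95 2.99] roll units 0.01 w 0.0857 f 0.0
```

```bash
python3 -m jog '[{"linear":[0.6,0.3,0],"roll":0},{"linear":[0.8,0.4,0],"roll":0},{"linear":[0.45,0.25,0.4],"roll":0},{"linear":[0,0,0.9],"roll":0},{"linear":[0,0,0.8],"roll":0},{"linear":[0,0,0.5],"roll":0},{"linear":[0,0,0],"roll":0},{"linear":[0,0,0],"roll":0},{"linear":[0,0,0],"roll":0}]'
python3 - <<'E'
from h import *
need(.579,-.356,.014,9.2)
c=optics.calibration("wrist"); im=optics.get_image("wrist")
cv2.imwrite("pics/w2.png",im[:,:,::-1])
E
```

```text
time_s: 2.33
position: [0.5797, -0.3566, 0.1076]
tool_rot: [[0.987, 0.16, 0.002], [0.16, -0.987, -0.002], [0.002, 0.003, -1.0]]
ft_force: [0.8, 0.2, 1.1]
grip_width: 0.0854
gripper_force: 0.0
t 2.3 pos [ 0.5797 -0.3566  0.1076] phi 9.2 q6 39.2 shift units [-0.02 -0.02  2.34] roll units 0.01 w 0.0854 f 0.0
```

View pics/w2.png

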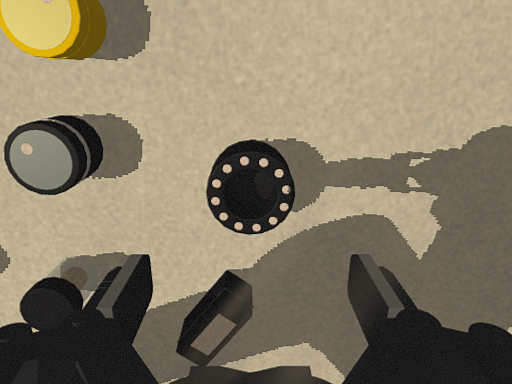

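The lamp (u≈251) is centred between the fingers (u≈250), so I'll descend and grip.

```bash
python3 -m jog '[{"linear":[0,0,0.8],"roll":0},{"linear":[0,0,0.7],"roll":0},{"linear":[0,0,0.5],"roll":0},{"linear":[0,0,0.34],"roll":0},{"linear":[0,0,0],"roll":0},{"linear":[0,0,0],"roll":0}]'
python3 -m jog '[{"linear":[0,0,0],"roll":0},{"linear":[0,0,0],"roll":0},{"linear":[0,0,0],"roll":0},{"linear":[0,0,0],"roll":0},{"linear":[0,0,0],"roll":0},{"linear":[0,0,0],"roll":0},{"linear":[0,0,0],"roll":0},{"linear":[0,0,0],"roll":0},{"linear":[0,0,0],"roll":0}]' -1 40
python3 -m jog '[{"linear":[0,0,-0.2],"roll":0},{"linear":[0,0,-0.5],"roll":0},{"linear":[0,0,-0.8],"roll":0},{"linear":[0,0,-0.8],"roll":0},{"linear":[0,0,-0.5],"roll":0},{"linear":[0,0,0],"roll":0},{"linear":[0,0,0],"roll":0}]'
python3 -c "
from h import *
need(.4697,.1312,.125,9.2)"
```

```text
time_s: 2.88
position: [0.5796, -0.3564, 0.0133]
tool_rot: [[0.987, 0.16, 0.001], [0.16, -0.987, -0.001], [0.001, 0.001, -1.0]]
ft_force: [0.1, -0.6, 0.2]
grip_width: 0.0851
gripper_force: 0.0
time_s: 3.63
position: [0.579, -0.3557, 0.0119]
tool_rot: [[0.987, 0.16, -0.0], [0.16, -0.987, 0.0], [-0.0, -0.0, -1.0]]
ft_force: [0.8, -0.8, 0.2]
grip_width: 0.0004
gripper_force: 0.0
time_s: 4.22
position: [0.5794, -0.356, 0.1251]
tool_rot: [[0.987, 0.16, 0.002], [0.16, -0.987, -0.001], [0.001, 0.002, -1.0]]
ft_force: [-0.2, 0.1, -0.6]
grip_width: 0.0
gripper_force: 0.0
t 4.2 pos [ 0.5794 -0.356   0.1251] phi 9.2 q6 39.3 shift units [ -0.75 -12.46  -0.02] roll units 0.0 w 0.0 f 0.0
```

The gripper closed to 0, so it missed. I'll look again.

```bash
python3 - <<'E'
from h import *
c=optics.calibration("wrist"); im=optics.get_image("wrist"); t=optics.get_image("top")
print(c["T"].round(3).tolist())
cv2.imwrite("pics/w3.png",np.hstack([cv2.resize(im,(400,300)),cv2.resize(t[130:280,230:430],(400,300),interpolation=cv2.INTER_CUBIC)])[:,:,::-1])
E
```

```text
[[0.16, -0.935, -0.316, 0.661], [-0.987, -0.151, -0.054, -0.342], [0.003, 0.321, -0.947, 0.288], [0.0, 0.0, 0.0, 1.0]]
```

View pics/w3.png

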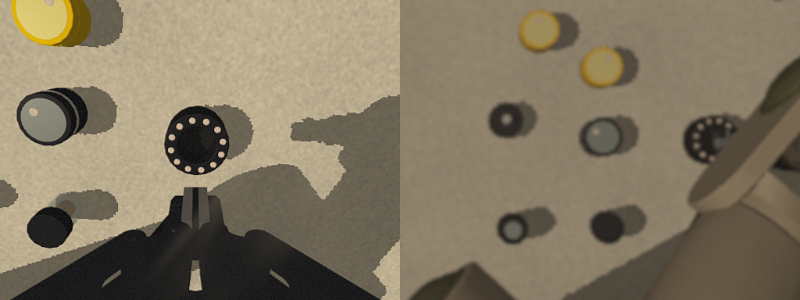

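```bash
python3 - <<'E'
from h import *
c=optics.calibration("wrist"); s=env.observe()
im=optics.get_image("wrist")
print("TCP proj",proj(c,s["position"]),"grasp pt",proj(c,s["position"]+np.array([0,0,.0187])))
m=(cv2.cvtColor(im,cv2.COLOR_RGB2GRAY)>150).astype(np.uint8); m[:,:200]=0; m[:,300:]=0; m[:130]=0; m[230:]=0
n,l,st,ce=cv2.connectedComponentsWithStats(m)
d=np.array([ce[i] for i in range(1,n) if 5<st[i,4]<80]); print(len(d)); W=np.array([ray(c,u,v,.042) for u,v in d]); print(W.mean(0), d.mean(0))
if len(d)>5: print(cv2.fitEllipse((W*1000).astype(np.float32)),cv2.fitEllipse(d.astype(np.float32)))
c0=optics.calibration("top"); print("lamp top-cam",ray(c0,230+711/2/1,130+140/2,.042) if 0 else ray(c0,230+(711-400)/2,130+140/2,.042))
E
```

```text
TCP proj (np.float64(250.25737909889457), np.float64(235.7952673616581)) grasp pt (np.float64(250.28568412874654), np.float64(253.90392664921225))
12
[ 0.57887277 -0.35722723] [252.62081996 185.8425933 ]
((578.86962890625, -357.2269287109375), (50.74073791503906, 50.767189025878906), 108.2950210571289) ((252.6225128173828, 185.3314971923828), (64.50743865966797, 68.07095336914062), 88.6982421875)
lamp top-cam [ 0.57733778 -0.35281806]
```

The lamp has not moved at all, at (0.579,-0.357), although the fingers closed around it. I'll descend again, open, and check with a picture before closing.

```bash
python3 -m jog '[{"linear":[0,0,0],"roll":0},{"linear":[0,0,0],"roll":0},{"linear":[0,0,0],"roll":0},{"linear":[0,0,0],"roll":0},{"linear":[0,0,0],"roll":0},{"linear":[0,0,0],"roll":0},{"linear":[0,0,0],"roll":0},{"linear":[0,0,0],"roll":0}]' 1 40 | grep grip_w
python3 -m jog '[{"linear":[0,0,0.8],"roll":0},{"linear":[0,0,0.8],"roll":0},{"linear":[0,0,0.6],"roll":0},{"linear":[0,0,0.4],"roll":0},{"linear":[0,0,0.2],"roll":0},{"linear":[0,0,0],"roll":0},{"linear":[0,0,0],"roll":0},{"linear":[0,0,0],"roll":0}]'
python3 -c "
from h import *
a=optics.get_image('wrist'); np.save('a.npy',a); s=optics.get_image('scene'); np.save('b.npy',s)"
python3 -m jog '[{"linear":[0,0,0],"roll":0},{"linear":[0,0,0],"roll":0},{"linear":[0,0,0],"roll":0}]' -0.1 40
python3 - <<'E'
from h import *
need(.579,-.3565,.014,9.2)
a=np.load('a.npy'); b=np.load('b.npy')[100:250,60:260]; c=optics.get_image("wrist"); d=optics.get_image("scene")[100:250,60:260]
r=lambda i:cv2.resize(i,(400,300),interpolation=cv2.INTER_CUBIC)
cv2.imwrite("pics/w4.png",np.vstack([np.hstack([r(a),r(b)]),np.hstack([r(c),r(d)])])[:,:,::-1])
E
```

```text
grip_width: 0.0852
time_s: 5.7
position: [0.5798, -0.3564, 0.0135]
tool_rot: [[0.987, 0.16, 0.002], [0.16, -0.987, -0.002], [0.002, 0.002, -1.0]]
ft_force: [0.7, -0.0, 0.3]
grip_width: 0.0851
gripper_force: 0.0
time_s: 6.05
position: [0.5795, -0.3563, 0.0137]
tool_rot: [[0.987, 0.16, 0.001], [0.16, -0.987, -0.001], [0.001, 0.002, -1.0]]
ft_force: [-1.8, 0.7, 10.0]
grip_width: 0.0601
gripper_force: 41.0
t 6.0 pos [ 0.5795 -0.3563  0.0137] phi 9.2 q6 39.3 shift units [-0.01  0.   -0.01] roll units 0.01 w 0.0601 f 41.0
```

View pics/w4.png

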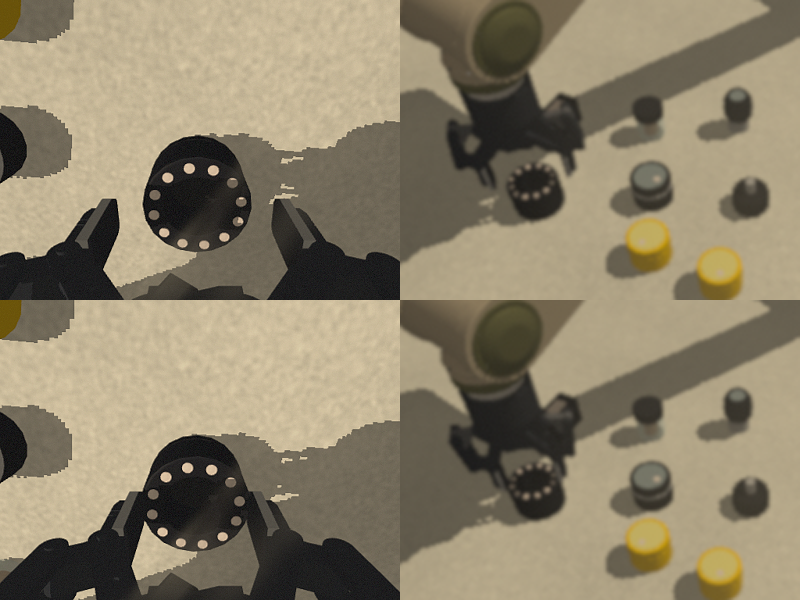

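The lamp is now held (41 N, 60 mm). I'll check the grip stays stable and lift slightly.

```bash
python3 -m jog '[{"linear":[0,0,0],"roll":0},{"linear":[0,0,0],"roll":0},{"linear":[0,0,0],"roll":0}]'
python3 -m jog '[{"linear":[0,0,-0.1],"roll":0},{"linear":[0,0,-0.3],"roll":0},{"linear":[0,0,0],"roll":0},{"linear":[0,0,0],"roll":0}]'
```

```text
time_s: 6.4
position: [0.5795, -0.3563, 0.0138]
tool_rot: [[0.987, 0.16, 0.002], [0.16, -0.987, -0.001], [0.001, 0.002, -1.0]]
ft_force: [-3.1, 1.5, 8.8]
grip_width: 0.06
gripper_force: 40.9
time_s: 6.73
position: [0.5795, -0.3561, 0.0288]
tool_rot: [[0.987, 0.16, 0.001], [0.16, -0.987, -0.001], [0.001, 0.001, -1.0]]
ft_force: [0.0, -0.2, -1.9]
grip_width: 0.0594
gripper_force: 43.3
```

```bash
python3 -m jog '[{"linear":[0,0,-0.4],"roll":0},{"linear":[0,0,-0.7],"roll":0},{"linear":[0,0,-0.7],"roll":0},{"linear":[0,0,-0.4],"roll":0},{"linear":[0,0,0],"roll":0}]'
python3 -c "
from h import *
need(.4697,.1312,.115,9.2)"
```

```text
time_s: 7.15
position: [0.5804, -0.3568, 0.1198]
tool_rot: [[0.987, 0.16, 0.005], [0.16, -0.987, -0.005], [0.004, 0.005, -1.0]]
ft_force: [0.4, -0.1, -1.0]
grip_width: 0.0593
gripper_force: 43.8
t 7.2 pos [ 0.5804 -0.3568  0.1198] phi 9.2 q6 39.3 shift units [ -0.78 -12.49   0.05] roll units 0.01 w 0.0593 f 43.8
```

```bash
python3 -m jog '[{"linear":[0,-0.3,0],"roll":0},{"linear":[0,-0.6,0],"roll":0},{"linear":[-0.08,-0.8,0],"roll":0},{"linear":[-0.1,-0.9,0],"roll":0},{"linear":[-0.1,-0.9,0],"roll":0},{"linear":[-0.1,-0.9,0],"roll":0},{"linear":[-0.1,-0.9,0],"roll":0},{"linear":[-0.1,-0.9,0],"roll":0},{"linear":[-0.1,-0.9,0],"roll":0},{"linear":[-0.1,-0.9,0],"roll":0},{"linear":[0,-0.9,0],"roll":0},{"linear":[0,-0.9,0],"roll":0}]' | grep -E "pos|grip"
python3 -m jog '[{"linear":[0,-0.9,0],"roll":0},{"linear":[0,-0.9,0],"roll":0},{"linear":[0,-0.6,0],"roll":0},{"linear":[0,-0.29,0],"roll":0},{"linear":[0,0,0],"roll":0},{"linear":[0,0,0],"roll":0},{"linear":[0,0,0],"roll":0}]'
python3 - <<'E'
from h import *
need(.4697,.1312,.04,9.2)
c=optics.calibration("wrist"); im=optics.get_image("wrist"); np.save("w5.npy",im)
for n,p in dict(lamp=(.4697,.1312,.006),eye=(.5665,.1469,.006),lens=(.5509,.2436,.006)).items(): print(n,np.round(proj(c,p))*1.5)
cv2.imwrite("pics/w5.png",cv2.resize(im[:,:,::-1],None,fx=1.5,fy=1.5))
E
```

```text
position: [0.484, 0.0277, 0.1147]
grip_width: 0.0598
gripper_force: 43.7
time_s: 8.73
position: [0.4684, 0.1313, 0.1154]
tool_rot: [[0.987, 0.159, -0.001], [0.159, -0.987, -0.0], [-0.001, 0.0, -1.0]]
ft_force: [0.2, -0.0, -1.3]
grip_width: 0.0592
gripper_force: 43.7
t 8.7 pos [0.4684 0.1313 0.1154] phi 9.2 q6 82.5 shift units [0.03 0.01 1.89] roll units -0.01 w 0.0592 f 43.7
lamp [375. 261.]
eye [375.   67.5]
lens [174.   67.5]
```

View pics/w5.png

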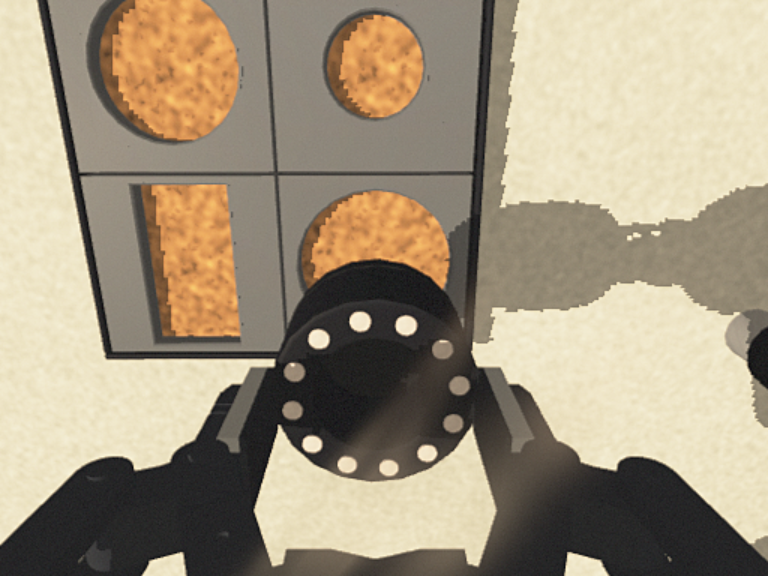

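Rims in the 1.5x picture: eyepiece well (374.5,64.5), lamp well centre column 376 with top edge at row 190, lens well centre (163,66), box well rim corners (131,184), (229,184), (241,342), (155,342). Lamp dots are centred near (375,395).

```bash
python3 - <<'E'
from h import *
c=optics.calibration("wrist"); r=lambda u,v,z: ray(c,u/1.5,v/1.5,z).round(4)
print("eye",r(374.5,64.5,.016),"lens",r(163,66,.016),"lamp top edge",r(376,190,.016),"L",r(300,255,.016),"R",r(451,255,.016))
print("tray joint",r(276,174,.016))
B=np.array([r(*p,.016) for p in [(131,184),(229,184),(241,342),(155,342)]]); print("box",B.tolist(),B.mean(0))
im=np.load("w5.npy"); m=(cv2.cvtColor(im,cv2.COLOR_RGB2GRAY)>110).astype(np.uint8); 
d=np.array([(319,339),(360,321),(406,325),(442,349),(459,385),(453,424),(427,453),(388,467),(347,464),(312,444),(292,410),(294,372)],np.float32)
W=np.array([r(u,v,.1436) for u,v in d]); print("lamp",W.mean(0),cv2.fitEllipse((W*1000).astype(np.float32)))
E
```

```text
eye [0.5674 0.1472] lens [0.551  0.2452] lamp top edge [0.5095 0.1372] L [0.4694 0.1713] R [0.482  0.0927]
tray joint [0.5095 0.1879]
box [[0.4929, 0.2595], [0.5008, 0.2108], [0.414, 0.1981], [0.4064, 0.2455]] [0.453525 0.228475]
lamp [0.46804167 0.13130833] ((468.03497314453125, 131.26890563964844), (50.466617584228516, 50.601322174072266), 169.18333435058594)
```

Everything agrees: the lamp is over its well within about 1 mm and has not slipped. I'll lower it.

```bash
python3 -m jog '[{"linear":[0.02,0,0.4],"roll":0},{"linear":[0,0,0.6],"roll":0},{"linear":[0,0,0.5],"roll":0},{"linear":[0,0,0.35],"roll":0},{"linear":[0,0,0.2],"roll":0},{"linear":[0,0,0.1],"roll":0},{"linear":[0,0,0.1],"roll":0},{"linear":[0,0,0.05],"roll":0},{"linear":[0,0,0],"roll":0},{"linear":[0,0,0],"roll":0}]'
```

```text
time_s: 9.62
position: [0.4697, 0.132, 0.025]
tool_rot: [[0.987, 0.16, 0.002], [0.16, -0.987, -0.001], [0.002, 0.001, -1.0]]
ft_force: [-1.4, -3.8, 4.2]
grip_width: 0.0592
gripper_force: 46.0
```

```bash
python3 - <<'E'
from h import *
im=optics.get_image("wrist"); s=optics.get_image("scene")
need(.4693,.1316,.02,9.2)
r=lambda i:cv2.resize(i,(400,300),interpolation=cv2.INTER_CUBIC)
cv2.imwrite("pics/w6.png",np.hstack([r(im),r(s[100:220,270:430])])[:,:,::-1])
E
python3 -m jog '[{"linear":[0,0,0.05],"roll":0},{"linear":[0,0,0.0],"roll":0}]'
```

```text
t 9.7 pos [0.4697 0.132  0.025 ] phi 9.2 q6 82.6 shift units [-0.01  0.01  0.12] roll units 0.0 w 0.0591 f 46.6
time_s: 9.88
position: [0.4698, 0.132, 0.0246]
tool_rot: [[0.987, 0.16, 0.003], [0.16, -0.987, -0.001], [0.003, 0.001, -1.0]]
ft_force: [-7.9, -4.3, 28.3]
grip_width: 0.059
gripper_force: 53.3
```

View pics/w6.png

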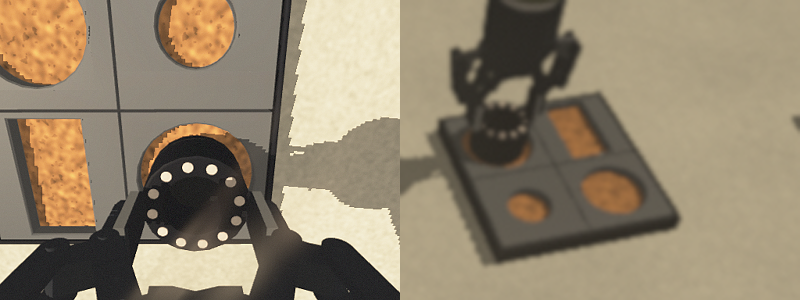

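```bash
python3 -m jog '[{"linear":[0,0,-0.06],"roll":0},{"linear":[0,0,0.0],"roll":0}]'
python3 - <<'E'
from h import *
c=optics.calibration("wrist"); im=optics.get_image("wrist")
g=cv2.cvtColor(im,cv2.COLOR_RGB2GRAY); m=(g>100).astype(np.uint8); m[:,:180]=0;m[:,320:]=0;m[:195]=0;m[322:]=0
n,l,st,ce=cv2.connectedComponentsWithStats(m)
d=np.array([ce[i] for i in range(1,n) if 20<st[i,4]<250]); print(d.round().tolist())
for z in (.046,.048,.05,.053,.056):
    W=np.array([ray(c,u,v,z) for u,v in d]); e=cv2.fitEllipse((W*1000).astype(np.float32)); print(z,np.round(e[0],1),np.round(e[1],2))
E
```

```text
time_s: 10.05
position: [0.4697, 0.1324, 0.0253]
tool_rot: [[0.987, 0.16, 0.002], [0.16, -0.987, 0.0], [0.002, 0.0, -1.0]]
ft_force: [1.0, -0.2, -1.0]
grip_width: 0.0596
gripper_force: 43.9
[[194.0, 203.0], [311.0, 204.0], [240.0, 214.0], [270.0, 217.0], [212.0, 226.0], [294.0, 233.0], [196.0, 247.0], [306.0, 257.0], [195.0, 273.0], [302.0, 282.0], [189.0, 298.0], [310.0, 298.0], [208.0, 296.0], [284.0, 302.0], [231.0, 310.0], [258.0, 312.0]]
0.046 [467.3 132. ] [62.58 63.93]
0.048 [468.5 132.2] [61.7  63.03]
0.05 [469.6 132.4] [60.82 62.13]
0.053 [471.4 132.7] [59.5  60.78]
0.056 [473.1 133. ] [58.18 59.43]
```

```bash
python3 - <<'E'
from h import *
c=optics.calibration("wrist")
d=[[240.0, 214.0], [270.0, 217.0], [212.0, 226.0], [294.0, 233.0], [196.0, 247.0], [306.0, 257.0], [195.0, 273.0], [302.0, 282.0], [208.0, 296.0], [284.0, 302.0], [231.0, 310.0], [258.0, 312.0]]
for z in (.046,.048,.05,.053,.056):
    W=np.array([ray(c,u,v,z) for u,v in d]); e=cv2.fitEllipse((W*1000).astype(np.float32)); print(z,np.round(e[0],1),np.round(e[1],2))
E
```

```text
0.046 [464.8 131.9] [52.92 53.32]
0.048 [466.1 132.1] [52.17 52.57]
0.05 [467.3 132.3] [51.43 51.82]
0.053 [469.1 132.6] [50.31 50.69]
0.056 [470.9 132.9] [49.19 49.57]
```

The top sits at about 0.053, so the lamp's underside is at 0.011. The inserts must stand on a tray base about 5 mm thick, which means the lamp is on the floor. Release.

```bash
python3 -m jog '[{"linear":[0,0,0],"roll":0},{"linear":[0,0,0],"roll":0},{"linear":[0,0,0],"roll":0},{"linear":[0,0,0],"roll":0},{"linear":[0,0,0],"roll":0},{"linear":[0,0,0],"roll":0}]' 1 40
python3 -m jog '[{"linear":[0,0,-0.4],"roll":0},{"linear":[0,0,-0.9],"roll":0},{"linear":[0,0,-0.9],"roll":0},{"linear":[0,0,-0.4],"roll":0},{"linear":[0,0,0],"roll":0},{"linear":[0,0,0],"roll":0},{"linear":[0,0,0],"roll":0}]'
python3 - <<'E'
from h import *
c=optics.calibration("wrist"); im=optics.get_image("wrist")
g=cv2.cvtColor(im,cv2.COLOR_RGB2GRAY); 
u,v=np.round(proj(c,(.469,.132,.053))).astype(int); print(u,v)
m=np.zeros_like(g); m[v-40:v+40,u-40:u+40]=(g>150)[v-40:v+40,u-40:u+40]
n,l,st,ce=cv2.connectedComponentsWithStats(m)
d=np.array([ce[i] for i in range(1,n) if 4<st[i,4]<120 and np.hypot(*(ce[i]-[u,v]))<38]); print(len(d))
W=np.array([ray(c,*p,.053) for p in d]); print(cv2.fitEllipse((W*1000).astype(np.float32)))
crop(im,130,60,370,240,2,"pics/w7.png")
need(.5809,-.212,.13,9.2)
E
```

```text
time_s: 10.6
position: [0.469, 0.1324, 0.0242]
tool_rot: [[0.987, 0.16, -0.0], [0.16, -0.987, 0.0], [-0.0, -0.0, -1.0]]
ft_force: [0.1, 0.7, 0.3]
grip_width: 0.0854
gripper_force: 0.0
time_s: 11.18
position: [0.4684, 0.1324, 0.1272]
tool_rot: [[0.987, 0.16, -0.002], [0.16, -0.987, -0.0], [-0.002, -0.0, -1.0]]
ft_force: [-1.0, -0.1, -0.4]
grip_width: 0.0851
gripper_force: 0.0
251 188
12
((469.0616149902344, 132.5081329345703), (50.7450065612793, 50.90196990966797), 157.52105712890625)
t 11.2 pos [0.4683 0.1323 0.127 ] phi 9.2 q6 82.6 shift units [ 1.4   8.95 -0.08] roll units 0.0 w 0.0854 f 0.0
```

View pics/w7.png

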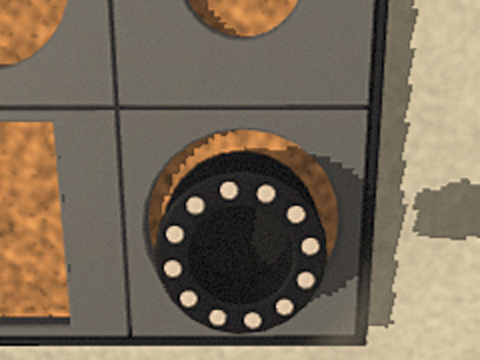

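The lamp is seated centrally in its well. Next is the lens.

```bash
python3 -m jog '[{"linear":[0.1,0.5,0],"roll":0},{"linear":[0.15,0.9,0],"roll":0},{"linear":[0.15,0.95,0],"roll":0},{"linear":[0.15,0.95,0],"roll":0},{"linear":[0.15,0.95,0],"roll":0},{"linear":[0.15,0.95,0],"roll":0},{"linear":[0.15,0.95,0],"roll":0},{"linear":[0.15,0.95,0],"roll":0},{"linear":[0.15,0.9,0],"roll":0},{"linear":[0.1,0.6,0],"roll":0},{"linear":[0,0.35,0],"roll":0},{"linear":[0,0,0],"roll":0}]' |grep pos
python3 -m jog '[{"linear":[0,0,0],"roll":0},{"linear":[0,0,0],"roll":0}]'|grep pos
python3 - <<'E'
from h import *
need(.5809,-.212,.014,9.2)
c=optics.calibration("wrist"); im=optics.get_image("wrist")
print(proj(c,(.5809,-.212,.042)))
cv2.imwrite("pics/w8.png",im[:,:,::-1])
E
```

```text
position: [0.5814, -0.2142, 0.1265]
position: [0.5812, -0.2105, 0.1278]
t 12.4 pos [ 0.5812 -0.2105  0.1278] phi 9.3 q6 49.8 shift units [-0.01  0.04  2.85] roll units 0.01 w 0.0854 f 0.0
(np.float64(252.01072441157427), np.float64(184.87500334953847))
```

View pics/w8.png

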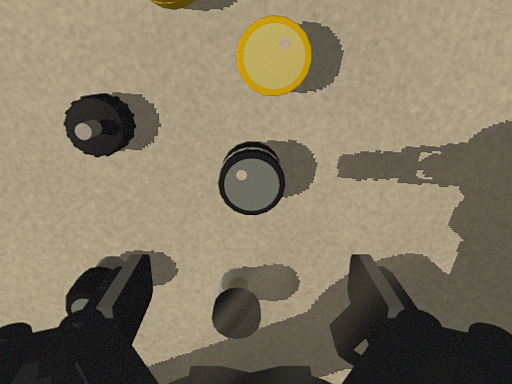

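The lens top at (251,183) matches the prediction (252,185) and is centred.

```bash
python3 -m jog '[{"linear":[0,0.02,0.8],"roll":0},{"linear":[0,0,0.8],"roll":0},{"linear":[0,0,0.6],"roll":0},{"linear":[0,0,0.4],"roll":0},{"linear":[0,0,0.25],"roll":0},{"linear":[0,0,0],"roll":0},{"linear":[0,0,0],"roll":0},{"linear":[0,0,0],"roll":0}]' | grep pos
python3 -m jog '[{"linear":[0,0,0],"roll":0},{"linear":[0,0,0],"roll":0},{"linear":[0,0,0],"roll":0},{"linear":[0,0,0],"roll":0},{"linear":[0,0,0],"roll":0}]' -0.1 40
python3 -m jog '[{"linear":[0,0,-0.1],"roll":0},{"linear":[0,0,-0.3],"roll":0},{"linear":[0,0,0],"roll":0},{"linear":[0,0,0],"roll":0}]'
```

```text
position: [0.5826, -0.2128, 0.0158]
time_s: 13.53
position: [0.5823, -0.2128, 0.0155]
tool_rot: [[0.987, 0.16, 0.001], [0.16, -0.987, -0.001], [0.001, 0.001, -1.0]]
ft_force: [-1.7, 1.6, 6.1]
grip_width: 0.0479
gripper_force: 40.0
time_s: 13.87
position: [0.582, -0.213, 0.0306]
tool_rot: [[0.987, 0.16, 0.001], [0.16, -0.987, -0.0], [0.001, 0.001, -1.0]]
ft_force: [-0.4, -0.7, -2.0]
grip_width: 0.0479
gripper_force: 41.5
```

```bash
python3 -m jog '[{"linear":[0,0,-0.4],"roll":0},{"linear":[0,0,-0.7],"roll":0},{"linear":[0,0,-0.7],"roll":0},{"linear":[0,0,-0.5],"roll":0},{"linear":[0,0,0],"roll":0}]' | grep -E "pos|grip"
python3 -c "
from h import *
need(.5505,.2444,.12,9.2)"
```

```text
position: [0.5834, -0.2137, 0.1261]
grip_width: 0.0474
gripper_force: 42.0
t 14.3 pos [ 0.5834 -0.2137  0.1261] phi 9.2 q6 49.8 shift units [  1.02 -11.44   0.11] roll units 0.0 w 0.0474 f 42.0
```

```bash
python3 -m jog '[{"linear":[0,-0.3,0],"roll":0},{"linear":[0.02,-0.6,0],"roll":0},{"linear":[0.1,-0.8,0],"roll":0},{"linear":[0.1,-0.9,0],"roll":0},{"linear":[0.1,-0.9,0],"roll":0},{"linear":[0.1,-0.9,0],"roll":0},{"linear":[0.1,-0.9,0],"roll":0},{"linear":[0.1,-0.9,0],"roll":0},{"linear":[0.1,-0.9,0],"roll":0},{"linear":[0.1,-0.9,0],"roll":0},{"linear":[0.1,-0.9,0],"roll":0},{"linear":[0.1,-0.9,0],"roll":0}]' | grep -E "pos|grip"
python3 -m jog '[{"linear":[0,-0.8,0],"roll":0},{"linear":[0,-0.5,0],"roll":0},{"linear":[0,-0.24,0],"roll":0},{"linear":[0,0,0],"roll":0},{"linear":[0,0,0],"roll":0},{"linear":[0,0,0],"roll":0}]'
python3 - <<'E'
from h import *
need(.5505,.2444,.0265,9.2)
c=optics.calibration("wrist"); im=optics.get_image("wrist")
cv2.imwrite("pics/w9.png",im[:,:,::-1])
print(proj(c,(.5505,.2444,.021)),proj(c,(.5505,.2444,.126-.0155+.042)))
E
```

```text
position: [0.5572, 0.1829, 0.12]
grip_width: 0.0475
gripper_force: 41.9
time_s: 15.78
position: [0.5494, 0.2402, 0.1217]
tool_rot: [[0.987, 0.159, -0.001], [0.159, -0.987, -0.001], [-0.001, 0.0, -1.0]]
ft_force: [0.1, -0.2, -2.0]
grip_width: 0.0477
gripper_force: 41.9
t 15.8 pos [0.5494 0.2402 0.1217] phi 9.2 q6 93.2 shift units [ 0.05 -0.1   2.38] roll units -0.01 w 0.0477 f 41.9
(np.float64(244.94621052608233), np.float64(176.22759080603043)) (np.float64(241.47708126640796), np.float64(264.5301875317068))
```

View pics/w9.png

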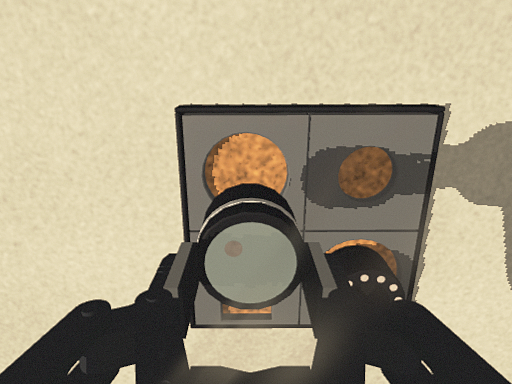

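The lens well rim is centred at u≈246, as predicted; I'll apply the small shift and lower.

```bash
python3 -m jog '[{"linear":[0.05,-0.1,0.4],"roll":0},{"linear":[0,0,0.6],"roll":0},{"linear":[0,0,0.5],"roll":0},{"linear":[0,0,0.35],"roll":0},{"linear":[0,0,0.2],"roll":0},{"linear":[0,0,0.1],"roll":0},{"linear":[0,0,0.1],"roll":0},{"linear":[0,0,0.05],"roll":0},{"linear":[0,0,0],"roll":0},{"linear":[0,0,0],"roll":0}]'
```

```text
time_s: 16.67
position: [0.5511, 0.2458, 0.0309]
tool_rot: [[0.987, 0.16, 0.001], [0.16, -0.987, 0.0], [0.001, -0.0, -1.0]]
ft_force: [-0.2, -0.9, -1.9]
grip_width: 0.0476
gripper_force: 41.9
```

```bash
python3 -m jog '[{"linear":[0,0.03,0.05],"roll":0},{"linear":[0,0,0.04],"roll":0},{"linear":[0,0,0],"roll":0}]'
```

```text
time_s: 16.92
position: [0.5511, 0.2445, 0.0268]
tool_rot: [[0.987, 0.16, 0.0], [0.16, -0.987, -0.0], [0.0, 0.0, -1.0]]
ft_force: [0.3, -0.4, -0.5]
grip_width: 0.0477
gripper_force: 42.7
```

```bash
python3 -m jog '[{"linear":[0,0,0],"roll":0},{"linear":[0,0,0],"roll":0},{"linear":[0,0,0],"roll":0},{"linear":[0,0,0],"roll":0},{"linear":[0,0,0],"roll":0},{"linear":[0,0,0],"roll":0}]' 1 40 | grep -E "grip_w|ft"
python3 -m jog '[{"linear":[0,0,-0.4],"roll":0},{"linear":[0,0,-0.9],"roll":0},{"linear":[0,0,-0.9],"roll":0},{"linear":[0,0,-0.5],"roll":0},{"linear":[0,0,0],"roll":0},{"linear":[0,0,0],"roll":0},{"linear":[0,0,0],"roll":0}]' | grep pos
python3 - <<'E'
from h import *
need(.4605,-.0965,.14,9.2)
c=optics.calibration("wrist"); im=optics.get_image("wrist"); np.save("w10.npy",im)
print(proj(c,(.5505,.2444,.053)),proj(c,(.5505,.2444,.021)))
cv2.imwrite("pics/w10.png",im[80:280,130:390,::-1])
E
```

```text
ft_force: [-0.3, 0.4, -0.5]
grip_width: 0.085
position: [0.5504, 0.2444, 0.1336]
t 18.0 pos [0.5504 0.2444 0.1336] phi 9.2 q6 93.5 shift units [-3.58  8.05 -0.15] roll units 0.0 w 0.0855 f 0.0
(np.float64(250.0479546566742), np.float64(186.12393949239603)) (np.float64(249.96595356187862), np.float64(173.7602714735052))
```

View pics/w10.png

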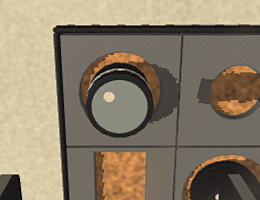

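The lens is seated, its top at (249,186) against a predicted (250,186). The picture budget is now used up, so I continue by numbers. Next is the eyepiece.

```bash
python3 -m jog '[{"linear":[-0.2,0.4,0],"roll":0},{"linear":[-0.38,0.85,0],"roll":0},{"linear":[-0.38,0.85,0],"roll":0},{"linear":[-0.38,0.85,0],"roll":0},{"linear":[-0.38,0.85,0],"roll":0},{"linear":[-0.38,0.85,-0.15],"roll":0},{"linear":[-0.38,0.85,0],"roll":0},{"linear":[-0.38,0.85,0],"roll":0},{"linear":[-0.38,0.85,0],"roll":0},{"linear":[-0.24,0.55,0],"roll":0},{"linear":[-0.1,0.3,0],"roll":0},{"linear":[0,0,0],"roll":0}]' |grep pos
python3 -m jog '[{"linear":[0,0,0],"roll":0},{"linear":[0,0,0],"roll":0}]'|grep pos
cat > eye.py <<'E'
from h import *
c=optics.calibration("wrist"); im=optics.get_image("wrist")
u,v=proj(c,(.4605,-.098,.06)); print("pred",u,v)
hsv=cv2.cvtColor(im,cv2.COLOR_RGB2HSV); g=cv2.cvtColor(im,cv2.COLOR_RGB2GRAY)
for th in (40,50,60):
    m=(g<th).astype(np.uint8)
    n,l,st,ce=cv2.connectedComponentsWithStats(m)
    for i in range(1,n):
        if st[i,4]>150 and abs(ce[i]-[u,v]).max()<70: print(th,"dark",st[i],ce[i].round(1))
    n,l,st,ce=cv2.connectedComponentsWithStats(1-m)
    for i in range(1,n):
        if 100<st[i,4]<5000 and abs(ce[i]-[u,v]).max()<50: print(th,"glass",st[i],ce[i].round(1),ray(c,*ce[i],.06).round(4))
need(.4605,-.098,.018,9.2)
E
python3 eye.py
```

```text
position: [0.4605, -0.0983, 0.1397]
position: [0.461, -0.0954, 0.1401]
pred 253.4861409885352 187.79213528498107
40 dark [ 225  152   50   56 1524] [249.4 176.8]
40 glass [234 174  31  29 685] [248.9 187.9] [ 0.4599 -0.0946]
50 dark [ 224  152   51   56 1555] [249.3 176.9]
50 glass [234 174  31  29 676] [248.9 187.8] [ 0.4599 -0.0946]
60 dark [ 224  152   51   56 1597] [249.5 176.9]
60 glass [235 174  29  28 658] [248.9 187.8] [ 0.4599 -0.0946]
t 19.3 pos [ 0.4612 -0.0952  0.1403] phi 9.3 q6 54.6 shift units [-0.03  0.07  3.06] roll units 0.02 w 0.0851 f 0.0
```

```bash
python3 -m jog '[{"linear":[-0.03,0,0.8],"roll":0},{"linear":[0,0,0.8],"roll":0},{"linear":[0,0,0.7],"roll":0},{"linear":[0,0,0.5],"roll":0},{"linear":[0,0,0.3],"roll":0},{"linear":[0,0,0],"roll":0},{"linear":[0,0,0],"roll":0},{"linear":[0,0,0],"roll":0}]' | grep pos
python3 -m jog '[{"linear":[0,0,0],"roll":0},{"linear":[0,0,0],"roll":0},{"linear":[0,0,0],"roll":0},{"linear":[0,0,0],"roll":0},{"linear":[0,0,0],"roll":0},{"linear":[0,0,0],"roll":0}]' -0.35 40
python3 -m jog '[{"linear":[0,0,-0.1],"roll":0},{"linear":[0,0,-0.3],"roll":0},{"linear":[0,0,0],"roll":0},{"linear":[0,0,0],"roll":0}]'
```

```text
position: [0.4606, -0.0961, 0.0175]
time_s: 20.43
position: [0.4603, -0.0964, 0.0174]
tool_rot: [[0.987, 0.16, 0.001], [0.16, -0.987, -0.0], [0.001, 0.0, -1.0]]
ft_force: [-0.2, 1.2, 6.9]
grip_width: 0.0378
gripper_force: 39.4
time_s: 20.77
position: [0.4602, -0.0965, 0.033]
tool_rot: [[0.987, 0.16, 0.001], [0.16, -0.987, -0.0], [0.001, 0.001, -1.0]]
ft_force: [1.0, 0.2, -0.8]
grip_width: 0.0384
gripper_force: 40.4
```

```bash
python3 -m jog '[{"linear":[0,0,-0.4],"roll":0},{"linear":[0,0,-0.7],"roll":0},{"linear":[0,0,-0.7],"roll":0},{"linear":[0,0,-0.6],"roll":0},{"linear":[0,0,0],"roll":0}]' | grep -E "pos|grip"
python3 -c "
from h import *
need(.5663,.1473,.13,9.2)"
```

```text
position: [0.4617, -0.0972, 0.1322]
grip_width: 0.038
gripper_force: 40.7
t 21.2 pos [ 0.4617 -0.0972  0.1322] phi 9.2 q6 54.5 shift units [ 3.56 -5.61  0.05] roll units 0.01 w 0.038 f 40.7
```

```bash
python3 -m jog '[{"linear":[0.15,-0.25,0],"roll":0},{"linear":[0.3,-0.5,0],"roll":0},{"linear":[0.48,-0.75,0],"roll":0},{"linear":[0.48,-0.75,0],"roll":0},{"linear":[0.48,-0.75,0],"roll":0},{"linear":[0.48,-0.75,0],"roll":0},{"linear":[0.48,-0.75,0],"roll":0},{"linear":[0.35,-0.55,0],"roll":0},{"linear":[0.25,-0.38,0],"roll":0},{"linear":[0.1,-0.18,0],"roll":0},{"linear":[0,0,0],"roll":0},{"linear":[0,0,0],"roll":0}]' | grep -E "pos|grip"
python3 -m jog '[{"linear":[0,0,0],"roll":0},{"linear":[0,0,0],"roll":0}]' | grep -E "pos|grip"
python3 - <<'E'
from h import *
need(.5663,.1473,.0285,9.2)
c=optics.calibration("wrist"); im=optics.get_image("wrist"); np.save("w11.npy",im)
u,v=proj(c,(.5663,.1473,.021)); print("well pred",u,v)
ga=proj(c,env.observe()["position"]+np.array([0,0,.0426])); g=cv2.cvtColor(im,cv2.COLOR_RGB2GRAY)
n,l,st,ce=cv2.connectedComponentsWithStats((g>55).astype(np.uint8))
for i in range(1,n):
    if 200<st[i,4]<8000 and abs(ce[i]-ga).max()<40: print("glass exp",ga,"got",ce[i],st[i])
h=cv2.cvtColor(im,cv2.COLOR_RGB2HSV); m=((h[:,:,1]>110)&(h[:,:,0]<20)&(g>50)).astype(np.uint8)
n,l,st,ce=cv2.connectedComponentsWithStats(m)
for i in range(1,n):
    if st[i,4]>200: print("cork",st[i],ce[i].round(0))
E
```

```text
position: [0.5637, 0.1473, 0.1278]
grip_width: 0.0379
gripper_force: 40.7
position: [0.564, 0.1467, 0.1287]
grip_width: 0.0384
gripper_force: 40.7
t 22.4 pos [0.564  0.1467 0.1287] phi 9.1 q6 83.8 shift units [ 0.06 -0.01  2.5 ] roll units -0.01 w 0.0384 f 40.7
well pred 249.62445372950054 173.02460487214697
cork [  95  131   78   76 1236] [144. 157.]
cork [ 223  144   54   51 2143] [250. 169.]
cork [ 116  232   53   74 3030] [142. 264.]
```

Cork is centred at u=250, matching the prediction. Lowering.

```bash
python3 -m jog '[{"linear":[0.05,0,0.4],"roll":0},{"linear":[0,0,0.6],"roll":0},{"linear":[0,0,0.55],"roll":0},{"linear":[0,0,0.35],"roll":0},{"linear":[0,0,0.2],"roll":0},{"linear":[0,0,0.15],"roll":0},{"linear":[0,0,0.1],"roll":0},{"linear":[0,0,0.05],"roll":0},{"linear":[0,0,0],"roll":0},{"linear":[0,0,0],"roll":0}]'
```

```text
time_s: 23.23
position: [0.5666, 0.1482, 0.0334]
tool_rot: [[0.987, 0.16, 0.001], [0.16, -0.987, 0.0], [0.001, 0.0, -1.0]]
ft_force: [-0.4, -1.3, 0.2]
grip_width: 0.0381
gripper_force: 40.7
```

```bash
python3 -m jog '[{"linear":[0,0.02,0.05],"roll":0},{"linear":[0,0,0.04],"roll":0},{"linear":[0,0,0],"roll":0},{"linear":[0,0,0],"roll":0}]'
```

```text
time_s: 23.57
position: [0.5663, 0.1474, 0.0291]
tool_rot: [[0.987, 0.16, -0.0], [0.16, -0.987, 0.0], [-0.0, -0.0, -1.0]]
ft_force: [0.3, 0.1, -1.7]
grip_width: 0.038
gripper_force: 40.7
```

```bash
python3 -m jog '[{"linear":[0,0,0.02],"roll":0},{"linear":[0,0,0.02],"roll":0},{"linear":[0,0,0],"roll":0}]'
```

```text
time_s: 23.82
position: [0.5669, 0.1475, 0.0285]
tool_rot: [[0.987, 0.16, 0.002], [0.16, -0.987, 0.0], [0.002, 0.0, -1.0]]
ft_force: [-0.9, 0.1, 5.6]
grip_width: 0.038
gripper_force: 41.3
```

```bash
python3 -m jog '[{"linear":[0,0,0],"roll":0},{"linear":[0,0,0],"roll":0},{"linear":[0,0,0],"roll":0},{"linear":[0,0,0],"roll":0},{"linear":[0,0,0],"roll":0},{"linear":[0,0,0],"roll":0}]' 1 40 | grep -E "grip_w|ft"
python3 -m jog '[{"linear":[0,0,-0.3],"roll":0},{"linear":[0,0,-0.8],"roll":0},{"linear":[0,0,-0.9],"roll":0},{"linear":[0,0,-0.8],"roll":0},{"linear":[0,0,0],"roll":0},{"linear":[0,0,0],"roll":0},{"linear":[0,0,0],"roll":0}]' | grep pos
python3 - <<'E'
from h import *
need(.456,-.346,.15,-28)
c=optics.calibration("wrist"); im=optics.get_image("wrist"); g=cv2.cvtColor(im,cv2.COLOR_RGB2GRAY)
ga=proj(c,(.5663,.1473,.071)); print(ga)
n,l,st,ce=cv2.connectedComponentsWithStats((g>50).astype(np.uint8))
for i in range(1,n):
    if 200<st[i,4]<8000 and abs(ce[i]-ga).max()<40: print("glass",ce[i],st[i],ray(c,*ce[i],.071))
E
```

```text
ft_force: [0.2, 0.4, 0.4]
grip_width: 0.0853
position: [0.5659, 0.1474, 0.1388]
t 24.9 pos [0.5659 0.1474 0.1388] phi 9.2 q6 83.8 shift units [-4.69 11.73 -0.28] roll units 7.44 w 0.0855 f 0.0
(np.float64(250.2018911140007), np.float64(191.60738968950528))
glass [247.60392157 190.90326797] [232 176  32  31 765] [0.56652908 0.14920485]
```

The eyepiece is seated within about 2 mm. Now the box.

```bash
python3 -m jog '[{"linear":[-0.2,0.5,-0.2],"roll":0},{"linear":[-0.35,0.88,0],"roll":0},{"linear":[-0.35,0.88,0],"roll":0},{"linear":[-0.35,0.88,0],"roll":0},{"linear":[-0.35,0.88,0],"roll":0},{"linear":[-0.35,0.88,0],"roll":0},{"linear":[-0.35,0.88,0],"roll":0},{"linear":[-0.35,0.88,0],"roll":0},{"linear":[-0.35,0.88,0],"roll":0},{"linear":[-0.35,0.88,0],"roll":0},{"linear":[-0.35,0.88,0],"roll":0},{"linear":[-0.35,0.88,0],"roll":0}]' | grep pos
python3 -m jog '[{"linear":[-0.35,0.85,0],"roll":0},{"linear":[-0.2,0.5,0],"roll":0},{"linear":[-0.09,0.2,0],"roll":0},{"linear":[0,0,0],"roll":0.94},{"linear":[0,0,0],"roll":0.93},{"linear":[0,0,0],"roll":0.93},{"linear":[0,0,0],"roll":0.93},{"linear":[0,0,0],"roll":0.93},{"linear":[0,0,0],"roll":0.93},{"linear":[0,0,0],"roll":0.93},{"linear":[0,0,0],"roll":0.92},{"linear":[0,0,0],"roll":0}]' | grep pos
python3 -m jog '[{"linear":[0,0,0],"roll":0},{"linear":[0,0,0],"roll":0}]' | grep pos
cat > box.py <<'E'
from h import *
need(.456,-.346,.014,-28)
c=optics.calibration("wrist"); im=optics.get_image("wrist"); g=cv2.cvtColor(im,cv2.COLOR_RGB2GRAY)
u,v=proj(c,(.456,-.346,.042)); print("pred",u,v)
n,l,st,ce=cv2.connectedComponentsWithStats((g<38).astype(np.uint8))
for i in range(1,n):
    if st[i,4]>400 and abs(ce[i]-[u,v]).max()<90: print("dark",st[i],ce[i].round(1))
for th in (60,80):
  n,l,st,ce=cv2.connectedComponentsWithStats((g>th).astype(np.uint8))
  for i in range(1,n):
    if 200<st[i,4]<9000 and abs(ce[i]-[u,v]).max()<60:
        ys,xs=np.where(l==i); W=np.array([ray(c,x,y,.042) for x,y in zip(xs,ys)]); print("patch",st[i],ce[i].round(1),W.mean(0).round(4),cv2.minAreaRect((W*1000).astype(np.float32)))
E
python3 box.py
```

```text
position: [0.4705, -0.2819, 0.1461]
position: [0.4563, -0.3447, 0.1465]
position: [0.4564, -0.3453, 0.147]
t 27.1 pos [ 0.4564 -0.3453  0.147 ] phi -27.8 q6 68.9 shift units [0.   0.02 3.33] roll units 0.03 w 0.0851 f 0.0
pred 250.68262591663824 176.69449053722104
dark [ 236  130   37   88 1788] [253.6 169.7]
patch [ 242  156   24   48 1112] [253.2 179.1] [ 0.4531 -0.3468] ((452.4314270019531, -346.68450927734375), (18.690303802490234, 40.272518157958984), 61.75682830810547)
patch [ 242  156   24   47 1092] [253.1 178.8] [ 0.4534 -0.3468] ((452.8482360839844, -346.8158874511719), (18.52734375, 39.41371536254883), 61.75679397583008)
```

```bash
python3 -m jog '[{"linear":[0,0.05,0.8],"roll":0},{"linear":[0,0,0.9],"roll":0},{"linear":[0,0,0.8],"roll":0},{"linear":[0,0,0.5],"roll":0},{"linear":[0,0,0.3],"roll":0},{"linear":[0,0,0],"roll":0},{"linear":[0,0,0],"roll":0},{"linear":[0,0,0],"roll":0}]' | grep pos
python3 -m jog '[{"linear":[0,0,0],"roll":0},{"linear":[0,0,0],"roll":0},{"linear":[0,0,0],"roll":0},{"linear":[0,0,0],"roll":0},{"linear":[0,0,0],"roll":0},{"linear":[0,0,0],"roll":0},{"linear":[0,0,0],"roll":0}]' -0.6 30
python3 -m jog '[{"linear":[0,0,-0.1],"roll":0},{"linear":[0,0,-0.3],"roll":0},{"linear":[0,0,0],"roll":0},{"linear":[0,0,0],"roll":0}]'
```

```text
position: [0.4559, -0.348, 0.0165]
time_s: 28.42
position: [0.4555, -0.3478, 0.016]
tool_rot: [[0.883, -0.469, 0.0], [-0.469, -0.883, -0.001], [0.001, 0.0, -1.0]]
ft_force: [-1.1, 0.1, 4.9]
grip_width: 0.029
gripper_force: 29.7
time_s: 28.75
position: [0.4555, -0.3477, 0.0316]
tool_rot: [[0.883, -0.469, 0.0], [-0.469, -0.883, -0.001], [0.001, 0.0, -1.0]]
ft_force: [0.3, -0.5, -0.3]
grip_width: 0.0287
gripper_force: 29.8
```

```bash
python3 -m jog '[{"linear":[0,0,-0.4],"roll":0},{"linear":[0,0,-0.7],"roll":0},{"linear":[0,0,-0.7],"roll":0},{"linear":[0,0,-0.6],"roll":-0.5},{"linear":[0,0,0],"roll":-0.9},{"linear":[0,0,0],"roll":-0.9},{"linear":[0,0,0],"roll":-0.9},{"linear":[0,0,0],"roll":-0.9},{"linear":[0,0,0],"roll":-0.9},{"linear":[0,0,0],"roll":-0.9},{"linear":[0,0,0],"roll":-0.9},{"linear":[0,0,0],"roll":-0.65}]' | grep -E "pos|grip"
python3 -m jog '[{"linear":[0,0,0],"roll":0},{"linear":[0,0,0],"roll":0}]' | grep -E "pos|grip"
python3 -c "
from h import *
need(.4534,.2286,.125,9.2)"
```

```text
position: [0.4552, -0.3473, 0.1266]
grip_width: 0.029
gripper_force: 29.9
position: [0.4553, -0.3474, 0.1269]
grip_width: 0.0289
gripper_force: 29.9
t 29.9 pos [ 0.4553 -0.3474  0.1269] phi 9.2 q6 31.6 shift units [  2.25 -14.22   0.06] roll units -0.01 w 0.0289 f 29.9
```

```bash
python3 -m jog '[{"linear":[0,-0.3,0],"roll":0},{"linear":[0.1,-0.6,0],"roll":0},{"linear":[0.14,-0.88,0],"roll":0},{"linear":[0.14,-0.88,0],"roll":0},{"linear":[0.14,-0.88,0],"roll":0},{"linear":[0.14,-0.88,0],"roll":0},{"linear":[0.14,-0.88,0],"roll":0},{"linear":[0.14,-0.88,0],"roll":0},{"linear":[0.14,-0.88,0],"roll":0},{"linear":[0.14,-0.88,0],"roll":0},{"linear":[0.14,-0.88,0],"roll":0},{"linear":[0.14,-0.88,0],"roll":0}]' | grep -E "pos|grip"
python3 -m jog '[{"linear":[0.14,-0.88,0],"roll":0},{"linear":[0.14,-0.88,0],"roll":0},{"linear":[0.14,-0.88,0],"roll":0},{"linear":[0.14,-0.88,0],"roll":0},{"linear":[0.14,-0.6,0],"roll":0},{"linear":[0.05,-0.4,0],"roll":0},{"linear":[0,0,0],"roll":0},{"linear":[0,0,0],"roll":0},{"linear":[0,0,0],"roll":0}]' | grep -E "pos|grip"
python3 - <<'E'
from h import *
need(.4534,.2286,.0275,9.2)
c=optics.calibration("wrist"); im=optics.get_image("wrist"); g=cv2.cvtColor(im,cv2.COLOR_RGB2GRAY)
h=cv2.cvtColor(im,cv2.COLOR_RGB2HSV); m=((h[:,:,1]>110)&(h[:,:,0]<20)&(g>50)).astype(np.uint8)
n,l,st,ce=cv2.connectedComponentsWithStats(m)
for i in range(1,n):
    if st[i,4]>200: print("cork",st[i],ce[i].round(0))
e1=np.array([.987,.16]);e2=np.array([-.16,.987])
for a,b in [(1,1),(1,-1),(-1,-1),(-1,1)]: print("floor corner",np.round(proj(c,[*(np.array([.4534,.2286])+.043*a*e1+.023*b*e2),.011]),1))
z=env.observe()["position"][2]-.016+.042
n,l,st,ce=cv2.connectedComponentsWithStats((g>100).astype(np.uint8)); u=proj(c,[*env.observe()["position"][:2],z]); print("box top pred",u)
for i in range(1,n):
    if 300<st[i,4]<9000 and abs(ce[i]-u).max()<40: 
        ys,xs=np.where(l==i); W=np.array([ray(c,x,y,z) for x,y in zip(xs,ys)]); print("patch",ce[i],W.mean(0).round(4),cv2.minAreaRect((W*1000).astype(np.float32)))
E
```

```text
position: [0.4517, 0.0467, 0.1275]
grip_width: 0.0286
gripper_force: 29.9
position: [0.4525, 0.2275, 0.1273]
grip_width: 0.0285
gripper_force: 29.9
t 31.7 pos [0.4525 0.2275 0.1273] phi 9.2 q6 94.1 shift units [ 0.03 -0.02  2.5 ] roll units 0.0 w 0.0285 f 29.9
cork [ 205    0   90   93 1369] [256.  54.]
cork [352  12  36  66 614] [364.  47.]
cork [ 221  120   57   51 2763] [249. 145.]
cork [ 320  124   92   87 1300] [356. 151.]
floor corner [220.1 120.2]
floor corner [277.4 120.2]
floor corner [274.9 218.4]
floor corner [222.8 218.4]
box top pred (np.float64(250.99321200784172), np.float64(262.0411755508426))
patch [249.79033848 264.7962537 ] [0.4509 0.2276] ((449.95257568359375, 227.5923614501953), (40.2321662902832, 18.212913513183594), 9.512311935424805)
```

The cork edges match the prediction exactly and the box is held square at 9.5°. Lowering.

```bash
python3 -m jog '[{"linear":[0.03,-0.01,0.4],"roll":0},{"linear":[0,0,0.6],"roll":0},{"linear":[0,0,0.55],"roll":0},{"linear":[0,0,0.35],"roll":0},{"linear":[0,0,0.2],"roll":0},{"linear":[0,0,0.15],"roll":0},{"linear":[0,0,0.1],"roll":0},{"linear":[0,0,0.05],"roll":0},{"linear":[0,0,0.02],"roll":0},{"linear":[0,0,0],"roll":0},{"linear":[0,0,0],"roll":0}]'
```

```text
time_s: 32.63
position: [0.454, 0.229, 0.0312]
tool_rot: [[0.987, 0.161, 0.001], [0.161, -0.987, 0.0], [0.001, -0.0, -1.0]]
ft_force: [0.0, 0.3, -0.7]
grip_width: 0.0287
gripper_force: 29.9
```

```bash
python3 -m jog '[{"linear":[0,0,0.05],"roll":0},{"linear":[0,0,0.04],"roll":0},{"linear":[0,0,0.01],"roll":0},{"linear":[0,0,0],"roll":0}]'
```

```text
time_s: 32.97
position: [0.4539, 0.2289, 0.027]
tool_rot: [[0.987, 0.161, 0.001], [0.161, -0.987, 0.0], [0.001, -0.0, -1.0]]
ft_force: [-1.1, -0.2, 1.8]
grip_width: 0.0288
gripper_force: 30.3
```

```bash
python3 -m jog '[{"linear":[0,0,0],"roll":0},{"linear":[0,0,0],"roll":0},{"linear":[0,0,0],"roll":0},{"linear":[0,0,0],"roll":0},{"linear":[0,0,0],"roll":0},{"linear":[0,0,0],"roll":0}]' 0.3 40 | grep -E "grip_w|ft"
python3 -m jog '[{"linear":[0,0,-0.3],"roll":0},{"linear":[0,0,-0.8],"roll":0},{"linear":[0,0,-0.9],"roll":0},{"linear":[0,0,-0.9],"roll":0},{"linear":[0,0,-0.8],"roll":0},{"linear":[0,0,0],"roll":0},{"linear":[0,0,0],"roll":0},{"linear":[0,0,0],"roll":0},{"linear":[0,0,0],"roll":0}]' | grep pos
python3 - <<'E'
from h import *
c=optics.calibration("wrist"); im=optics.get_image("wrist"); g=cv2.cvtColor(im,cv2.COLOR_RGB2GRAY)
def bl(th,u,z,r=40,lo=200,hi=9000,name=""):
    n,l,st,ce=cv2.connectedComponentsWithStats((g>th).astype(np.uint8))
    for i in range(1,n):
        if lo<st[i,4]<hi and abs(ce[i]-u).max()<r:
            ys,xs=np.where(l==i); W=np.array([ray(c,x,y,z) for x,y in zip(xs,ys)]); print(name,ce[i].round(),W.mean(0).round(4),cv2.minAreaRect((W*1000).astype(np.float32)))
bl(100,proj(c,(.4534,.2286,.053)),.053,name="patch")
bl(60,proj(c,(.5505,.2444,.053)),.053,name="lensglass")
bl(60,proj(c,(.5663,.1473,.071)),.071,name="eyeglass")
u,v=np.round(proj(c,(.469,.132,.053))).astype(int); m=np.zeros_like(g); s=np.s_[v-45:v+45,u-45:u+45]; m[s]=(g>150)[s]
n,l,st,ce=cv2.connectedComponentsWithStats(m); d=[ray(c,*ce[i],.053)*1000 for i in range(1,n) if 4<st[i,4]<120 and np.hypot(*(ce[i]-[u,v]))<42]
print("lamp",len(d),cv2.fitEllipse(np.float32(d)) if len(d)>5 else "")
need(.45,.23,.2)
# jar/knob drift, top camera: compare with first picture
a=cv2.imread("pics/top0.png"); b=cv2.resize(optics.get_image("top")[:,:,::-1],None,fx=1.5,fy=1.5,interpolation=cv2.INTER_CUBIC)
for nm,(x,y) in dict(jar=(500,365),knob=(424,285)).items():
    t=a[y-18:y+18,x-18:x+18]; r=cv2.matchTemplate(b[y-40:y+40,x-40:x+40],t,cv2.TM_CCOEFF_NORMED); print(nm,cv2.minMaxLoc(r)[1],np.array(cv2.minMaxLoc(r)[3])-22)
E
```

```text
ft_force: [0.8, -0.5, -0.5]
grip_width: 0.0554
position: [0.453, 0.2287, 0.1733]
patch [242. 149.] [0.4705 0.2382] ((462.9937744140625, 229.90533447265625), (84.21626281738281, 85.3747787475586), 9.255413055419922)
patch [250. 173.] [0.4514 0.2284] ((451.008056640625, 228.45059204101562), (39.46764373779297, 18.448144912719727), 8.682723045349121)
lensglass [249.  47.] [0.5498 0.2449] ((549.4686279296875, 244.8504638671875), (42.15457534790039, 41.60137939453125), 55.35911560058594)
eyeglass [385.  45.] [0.566  0.1495] ((565.91357421875, 149.22311401367188), (21.970264434814453, 21.974254608154297), 15.724613189697266)
lamp 11 ((469.0886535644531, 132.54847717285156), (50.749996185302734, 51.36824417114258), 30.885528564453125)
t 34.3 pos [0.4531 0.2287 0.1733] phi 9.3 q6 94.1 shift units [-0.07 -0.04 -0.67] roll units None w 0.0551 f 0.0
jar 0.8102332353591919 [-1  1]
knob 0.999578595161438 [0 0]
```

```bash
python3 -c "
from rig import env
print(env.close_job())"
```

```text
the job is handed in; nothing more can be done
None
```

All four accessories are in their own wells, each measured within about 3 mm of centre, upright and released, with the jar and knob in place to within about 2 mm; the job is handed in at about 34 s, with no verdict returned.

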